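# Load the knife-engraving pallet

### The job

Reload the engraving pallet. Lock the pallet to its dock by screwing the brass knurled nut down clockwise until it stops tight, before any fresh knife goes in; draw every engraved knife out from under its hold-down arm and lay it flat in the grey tray; and slip every fresh, plain knife from the blue mat into a lane of its own, metal nose first beneath the sprung red arm, fully home against the stop with the arm bearing down on it. Leave the mouse, the pen pot and the caliper alone.

Things in the scene. Friction and masses are not known exactly. Their poses are not given: they have to be found in the camera images.
- fixture: aluminium engraving pallet (240 x 290 mm) on a dark steel dock (260 x 310), fixed. Origin: centre of the dock's underside; +x away from the robot; pallet top 20 mm above it. Lanes run along x at y = -105 (lane 1), -30 (2, middle), +45 mm (3); knives enter from the near (-x) edge towards +x, stop faces at x = +45. Knurled nut at x = -30, y = +120.
- stop1 (a point): lane 1: on the pallet's top at the foot of the stop's face, on the lane's centre line; axes as the fixture's. A knife fully home has its nose here, its origin 55 mm in front (-x). Stop 8 mm high, 41 wide; two guide rails 31 mm apart inside, 5 thick, 8 high, reach 32 mm out from the stop. Behind the stop a clevis 26 mm high carries the arm's hinge
- stop2 (a point): lane 2 (middle), the same point
- stop3 (a point): lane 3, the same point
- hold1 (a joint): lane 1's hold-down arm (red bar, steel toe), rad: 0 = down in an empty lane, about 0.13 with a knife home under it, up to 0.9 pushed right up. Hinged 45 mm behind the stop's face, 20 mm above the pallet. Its spring always drives it down: 1.4 N at the toe in an empty lane, about 2.7 N on a knife; sliding a knife in takes 4 to 12 N
- hold2 (a joint): lane 2's arm, the same as hold1. On every arm the round toe's lowest point is 16 mm in front of the stop, 6 mm above the pallet when the lane is empty; from it an upturned lead-in plate, 16 mm wide, slopes up towards the robot to a lip 50 mm in front of the stop and about 18 mm above the pallet, so that a knife pushed flat along the lane wedges the arm up by itself
- hold3 (a joint): lane 3's hold-down arm, the same
- nut (a joint): turn of the brass knurled nut, rad: grows as it is turned clockwise seen from above; it starts loose between 0 and 1.2 and stops tight at 7.4. Friction 0.08 N m; it goes down 3 mm a turn
- nut_top (a point): centre of the nut's top face, about 41 mm above the fixture's underside when tight and up to 3.5 mm higher when loose. The nut is 35 mm across and 19 mm high, the stud sticks out of it up to 11 mm above this face; no knife in lane 3 comes within 58 mm of its axis
- knife1: fresh knife: closed pocket knife, 110 mm long (x), 28 wide (y), 14 thick (z), 0.11 kg, ends rounded in plan (radius 14), flat top and bottom, dark wood handle; the last 30 mm at its +x end, the nose, is a bare bright-metal bolster. Origin: middle of its underside; +x towards the nose, +z up. It may be absent
- knife2: fresh knife, the same shape. It may be absent
- knife3: fresh knife, the same shape. It may be absent
- knife1_nose (a point): tip of knife1's nose, on its underside, 55 mm from its origin along +x
- knife2_nose (a point): tip of knife2's nose, the same
- knife3_nose (a point): tip of knife3's nose, the same
- finished1: engraved knife that starts home in lane 1; the same shape, size and frame as a fresh one, with a pale feather lasered on its handle's top. It may be absent
- finished2: engraved knife that starts home in lane 2, the same. It may be absent
- finished3: engraved knife that starts home in lane 3, the same. It may be absent
- tray: grey open tray, 275 x 170 mm (x, y), walls 20 mm high and 4 mm thick, inner floor 4 mm up; fixed; origin at the centre of its underside
- mat: blue mat, 275 x 165 x 3 mm, fixed, on which the fresh knives lie; origin at the centre of its underside
- mouse: bystander: black computer mouse, 105 x 60 x 34 mm, to the right beyond the mat or tray; origin under its centre
- pen_pot: bystander: green glass pot with pens, 72 mm across, 145 mm high in all, beyond the pallet; origin under its centre
- caliper: bystander: steel and black caliper, 220 mm long, lying to the left beyond the mat or tray; origin under its middle
There are look-alikes about, which are no part of the job. What is shaped like the knife1 but orange or turquoise is not meant.

How it is judged:
On the way:
1. the knurled nut is screwed down tight (value of joint nut above 7.25 rad), for 0.2 s.
At the end, for the whole second after the job is handed in: nut within 0.15 rad of its stop; each engraved knife flat in the tray; each fresh knife present flat in a lane, nose within 4 mm of the stop and 5 mm of the centre line, square within 0.12 rad, its arm bearing on it with over 1 N; all at rest (value of joint nut above 7.25 rad and x of finished1 in the frame of tray between -0.13 and 0.13 m and y of finished1 in the frame of tray between -0.078 and 0.078 m and z of each of finished1, finished2, finished3 in the frame of tray below 0.01 m and angle between each of finished1, finished2, finished3's own z axis and vertical below 0.1 rad and linear speed of each of finished1, finished2, finished3 below 0.02 m/s and x of finished2 in the frame of tray between -0.13 and 0.13 m and y of finished2 in the frame of tray between -0.078 and 0.078 m and x of finished3 in the frame of tray between -0.13 and 0.13 m and y of finished3 in the frame of tray between -0.078 and 0.078 m and ((x of knife1_nose in the frame of stop1 between -0.004 and 0.004 m and y of knife1_nose in the frame of stop1 between -0.005 and 0.005 m and z of knife1_nose in the frame of stop1 between -0.003 and 0.004 m and x of knife1 in the frame of stop1 below -0.045 m and angle between the x axis of knife1 and the x axis of fixture, either way round below 0.12 rad and angle between knife1's own z axis and vertical below 0.08 rad and contact force between hold1 and knife1 above 1 N and linear speed of knife1 below 0.02 m/s) or (x of knife1_nose in the frame of stop2 between -0.004 and 0.004 m and y of knife1_nose in the frame of stop2 between -0.005 and 0.005 m and z of knife1_nose in the frame of stop2 between -0.003 and 0.004 m and x of knife1 in the frame of stop2 below -0.045 m and angle between the x axis of knife1 and the x axis of fixture, either way round below 0.12 rad and angle between knife1's own z axis and vertical below 0.08 rad and contact force between hold2 and knife1 above 1 N and linear speed of knife1 below 0.02 m/s) or (x of knife1_nose in the frame of stop3 between -0.004 and 0.004 m and y of knife1_nose in the frame of stop3 between -0.005 and 0.005 m and z of knife1_nose in the frame of stop3 between -0.003 and 0.004 m and x of knife1 in the frame of stop3 below -0.045 m and angle between the x axis of knife1 and the x axis of fixture, either way round below 0.12 rad and angle between knife1's own z axis and vertical below 0.08 rad and contact force between hold3 and knife1 above 1 N and linear speed of knife1 below 0.02 m/s)) and ((x of knife2_nose in the frame of stop1 between -0.004 and 0.004 m and y of knife2_nose in the frame of stop1 between -0.005 and 0.005 m and z of knife2_nose in the frame of stop1 between -0.003 and 0.004 m and x of knife2 in the frame of stop1 below -0.045 m and angle between the x axis of knife2 and the x axis of fixture, either way round below 0.12 rad and angle between knife2's own z axis and vertical below 0.08 rad and contact force between hold1 and knife2 above 1 N and linear speed of knife2 below 0.02 m/s) or (x of knife2_nose in the frame of stop2 between -0.004 and 0.004 m and y of knife2_nose in the frame of stop2 between -0.005 and 0.005 m and z of knife2_nose in the frame of stop2 between -0.003 and 0.004 m and x of knife2 in the frame of stop2 below -0.045 m and angle between the x axis of knife2 and the x axis of fixture, either way round below 0.12 rad and angle between knife2's own z axis and vertical below 0.08 rad and contact force between hold2 and knife2 above 1 N and linear speed of knife2 below 0.02 m/s) or (x of knife2_nose in the frame of stop3 between -0.004 and 0.004 m and y of knife2_nose in the frame of stop3 between -0.005 and 0.005 m and z of knife2_nose in the frame of stop3 between -0.003 and 0.004 m and x of knife2 in the frame of stop3 below -0.045 m and angle between the x axis of knife2 and the x axis of fixture, either way round below 0.12 rad and angle between knife2's own z axis and vertical below 0.08 rad and contact force between hold3 and knife2 above 1 N and linear speed of knife2 below 0.02 m/s)) and ((x of knife3_nose in the frame of stop1 between -0.004 and 0.004 m and y of knife3_nose in the frame of stop1 between -0.005 and 0.005 m and z of knife3_nose in the frame of stop1 between -0.003 and 0.004 m and x of knife3 in the frame of stop1 below -0.045 m and angle between the x axis of knife3 and the x axis of fixture, either way round below 0.12 rad and angle between knife3's own z axis and vertical below 0.08 rad and contact force between hold1 and knife3 above 1 N and linear speed of knife3 below 0.02 m/s) or (x of knife3_nose in the frame of stop2 between -0.004 and 0.004 m and y of knife3_nose in the frame of stop2 between -0.005 and 0.005 m and z of knife3_nose in the frame of stop2 between -0.003 and 0.004 m and x of knife3 in the frame of stop2 below -0.045 m and angle between the x axis of knife3 and the x axis of fixture, either way round below 0.12 rad and angle between knife3's own z axis and vertical below 0.08 rad and contact force between hold2 and knife3 above 1 N and linear speed of knife3 below 0.02 m/s) or (x of knife3_nose in the frame of stop3 between -0.004 and 0.004 m and y of knife3_nose in the frame of stop3 between -0.005 and 0.005 m and z of knife3_nose in the frame of stop3 between -0.003 and 0.004 m and x of knife3 in the frame of stop3 below -0.045 m and angle between the x axis of knife3 and the x axis of fixture, either way round below 0.12 rad and angle between knife3's own z axis and vertical below 0.08 rad and contact force between hold3 and knife3 above 1 N and linear speed of knife3 below 0.02 m/s))); the robot touches nothing.
It fails at once if a fresh knife is put under a hold-down arm while the nut is still loose (value of joint nut below 7.2 rad and (contact force between any of hold1, hold2, hold3 and knife1 above 0.5 N or contact force between any of hold1, hold2, hold3 and knife2 above 0.5 N or contact force between any of hold1, hold2, hold3 and knife3 above 0.5 N)).
It fails at once if a bystander is shoved more than 30 mm or tipped (distance of any of mouse, pen_pot, caliper from where it was at the start of the episode above 0.03 m or angle between pen_pot's own z axis and vertical above 0.5 rad).
Of finished1, finished2, finished3 only 2 to 3 are there at a start; the rules pass over those that are not, and their reading is None.
Of knife1, knife2, knife3 only 2 to 3 are there at a start; the rules pass over those that are not, and their reading is None.
At some moment in a run one of knife1, knife2, knife3 may be knocked a few centimetres aside while the robot is not near it.
Once in a run the grip may slacken for a moment while it holds something.
It also fails if it takes over 210 s, if anything falls off the work surface, if the arm or the gripper's body presses on something with over 40 N, if the wrist force passes 120 N, or if a joint passes its speed limit or range.

### The arm

A 6-joint arm with a two-finger parallel gripper is mounted at the origin on the work surface. World frame = base frame: x ahead of the robot, y to its left, z up, the work surface at z = 0. Lengths are in m, angles in rad, forces in N, time in s.
With the tool pointing down it reaches from about 0.25 to 0.775 m from the base axis. Payload 4 kg.
Tool frame: the origin (TCP) lies at the very end of the fingers, on their centre line; the grasp point (between the pads) lies 19 mm behind it (robot.pinch_z is the distance from the TCP to the grasp point, in m); z points along the fingers, y is the line along which they close (so a half turn about z gives the same grasp; the last joint's range is limited). The gripper opens to 94 mm and grips with 3 to 60 N. Pads are 16 mm wide; open, the fingers measure 119 mm over their backs; the gripper's body (75 mm by 177 mm) begins 78 mm behind the grasp point.
Start: joints at [1.235, 0.087, 1.371, -0, 1.684, -0.103], TCP at [0.127, 0.535, 0.206] pointing down, gripper open.
Joint ranges: [-3.1, 3.1], [-0.76, 2.03], [0.27, 2.55], [-1.08, 4.22], [0.17, 2.65], [-2.57, 2.57]. Speed limits (rad/s): [2.79, 2.79, 3.14, 3.14, 3.14, 3.14].

### API

Orientations are given as [roll, pitch, yaw] about the fixed x, y, z axes, in that order (R = Rz(yaw) Ry(pitch) Rx(roll)).
In Python, from bench import robot gives the robot as it stands.
- The arm moves only by the tool arm_command, never from a script. Its argument "targets" is one flat list of numbers, 7 for each row, row after row: the turn, a rotation vector about the tool's x, y, z in degrees, then the shift along the tool's x, y, z in mm, then the closure, from -1 (fully open) to 1 (shut). In form: [ax, ay, az, x, y, z, hand, ax, ay, az, x, y, z, hand, ...]. A call has 1 to 20 rows; each row is the pose to reach, as a shift and turn from the pose commanded when the call began, along the tool's axes at that moment; what a row does not reach only later rows make up. A row lasts 1/10 s, in which the tool goes at most 50 mm and 8.59 degrees, less where a joint would pass 70% of its speed; a pose out of reach is approached as far as the arm can. A call with a gripper value outside its range is refused whole. The fingers move at their own pace and stop on an object; the grip force is fixed at half the most. Time passes only in rows, so rows that repeat a pose let the fingers close. It gives the time, the measured TCP pose, the force, the opening and the grip force at its end, in the units of the state.
- robot.get_obs(): the state, without advancing time (a new reading comes with each control period).
- robot.snapshot(name): name is "scene" or "side" or "wrist"; returns a dict with "color" (480x640x3 uint8, red, green, blue), "range_z" (480x640 float32, m along the optical axis (not along the pixel's ray), 0 where there is no reading), "fx", "fy", "cx", "cy" (pixels), "dist_coeffs" ([k1, k2, p1, p2, k3] as OpenCV has them; the pictures are not rectified), "T" (4x4, takes a point from camera to world coordinates); the wrist camera has in their place "T_tool_cam" (4x4, takes a point from camera to tool coordinates, whose origin is the TCP and whose axes are the flange's). Camera axes: x right, y down, z forward; pixel columns grow to the right and rows downward; lengths in m; the calibration is good to about 2 mm. A picture is of the moment at which its call begins: read the wrist's pose just before it.
- robot.close_job(): hands the job in; it is judged then, once.
The state is a dict: "time": time; "joint_positions": joint angles; "qvel": joint speeds; "joint_torque": joint torques, N m; "tool_pos": TCP position; "ee_rot": TCP orientation; "wrist_force": force on the tool from outside, world axes, zero at the start; "wrist_torque": the same for the moment, N m; "width": finger opening in m; "finger_force": force on a finger pad.
Only numpy, scipy, OpenCV 4.12 (cv2) and the standard library are available. Lean on these libraries where they do the work, as an engineer would, in place of code of your own. Each camera call takes 0.05 s, during which the arm holds its last target. There are 200 camera calls.

## Working session

There is one attempt and no reset: what is moved stays moved. The work goes in short steps, Python scripts to look and compute and a tool call to move; the robot and the scene stay as the last step left them, time stands still between calls to the robot, and variables do not carry over. Pictures are saved under pics/ and viewed, at most 17 in all, crops included, and the job is handed in when it is done.

Besides the shell and the picture viewer there is one more tool, called after "Request:" by a JSON object that holds its "method" and its "body", one argument or row to a line. arm_command: Moves the arm, as the interface text tells. Its arguments: {"type":"object","properties":{"targets":{"type":"array"}},"required":["targets"]}

```bash
mkdir -p pics; ls; cat > h.py <<'E'
import numpy as np, cv2
from scipy.spatial.transform import Rotation as R
from bench import robot
def snap(n):
    o=robot.get_obs(); s=robot.snapshot(n)
    if n=="wrist":
        T=np.eye(4);T[:3,:3]=R.from_euler('xyz',o['ee_rot']).as_matrix();T[:3,3]=o['tool_pos'];s['T']=T@np.array(s['T_tool_cam'])
    s['K']=np.array([[s['fx'],0,s['cx']],[0,s['fy'],s['cy']],[0,0,1.]]);s['d']=np.array(s['dist_coeffs'],float);s['T']=np.array(s['T'])
    return s
def save(s,f): cv2.imwrite(f,s['color'][:,:,::-1])
def px2w(s,uv,z):
    """pixels -> world at plane height z"""
    uv=np.array(uv,float).reshape(-1,1,2); n=cv2.undistortPoints(uv,s['K'],s['d'])[:,0]
    d=np.c_[n,np.ones(len(n))]@s['T'][:3,:3].T; o=s['T'][:3,3]
    return o+d*((z-o[2])/d[:,2])[:,None]
def cloud(s):
    h,w=s['range_z'].shape; v,u=np.mgrid[:h,:w]
    n=cv2.undistortPoints(np.stack([u,v],-1).reshape(-1,1,2).astype(float),s['K'],s['d'])[:,0]
    z=s['range_z'].reshape(-1,1); P=np.c_[n*z,z]@s['T'][:3,:3].T+s['T'][:3,3]
    P[z[:,0]<=0]=np.nan
    return P.reshape(h,w,3)
def w2px(s,p):
    Ti=np.linalg.inv(s['T']); return cv2.projectPoints(np.array(p,float).reshape(-1,3),cv2.Rodrigues(Ti[:3,:3])[0],Ti[:3,3],s['K'],s['d'])[0][:,0]
E
python3 - <<'E'
from h import *
for n in("scene","side"):
    s=snap(n);save(s,f"pics/{n}0.png");print(n,s['T'].round(3).tolist(),s['fx'],s['d'])
    np.savez(f"{n}0.npz",P=cloud(s))
print(robot.get_obs())
E
```

```text
pics
scene [[0.357, 0.527, -0.771, 1.693], [0.934, -0.204, 0.294, -0.497], [-0.002, -0.825, -0.565, 0.881], [0.0, 0.0, 0.0, 1.0]] 512.0498588841855 [0.05101317 0.         0.         0.         0.        ]
side [[0.93, 0.212, -0.301, 1.021], [0.368, -0.517, 0.773, -1.143], [0.008, -0.83, -0.558, 0.844], [0.0, 0.0, 0.0, 1.0]] 581.671098704275 [-0.06684885  0.          0.          0.          0.        ]
{'time': 0.1, 'joint_positions': array([ 1.23489078e+00,  8.79094304e-02,  1.37206376e+00, -3.89313388e-05,
        1.68359841e+00, -1.03106719e-01]), 'qvel': array([ 0.0001748 , -0.0007473 , -0.00511956, -0.00123633,  0.00065224,
       -0.00100279]), 'joint_torque': array([ 1.39868425e-03, -3.41253340e+01, -3.03302336e+01,  7.19038770e-02,
        3.04613833e-02, -7.60263856e-05]), 'tool_pos': array([0.12674788, 0.53470174, 0.2044257 ]), 'ee_rot': array([-3.13962023e+00, -1.65194426e-04,  2.90878931e+00]), 'wrist_force': array([ 0.72521935,  0.01968979, -0.04516187]), 'wrist_torque': array([-0.04142807, -0.00785181,  0.04641136]), 'finger_force': 0.0, 'width': 0.09378983924194406}
```

View pics/scene0.png

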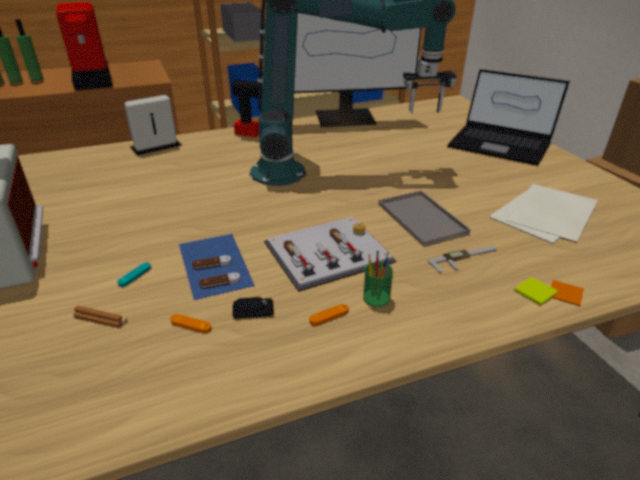

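View pics/side0.png

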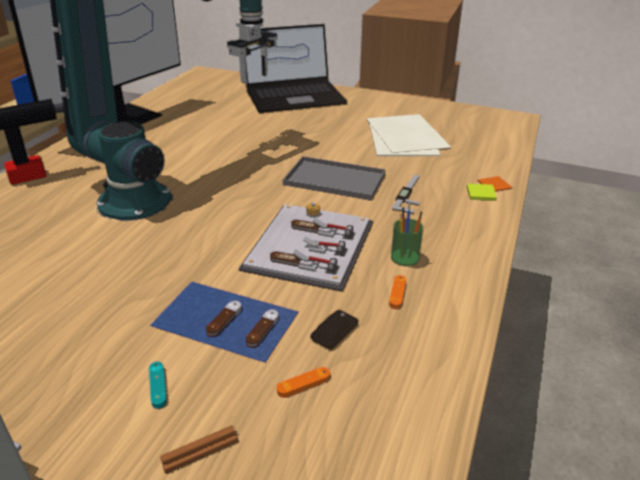

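The scene shows the pallet in the middle with engraved knives in lanes 1 and 3 and lane 2 seemingly empty. Two fresh knives lie on the mat, noses at about (235,305) and (271,315) in the side view. The tray is on the left.

```bash
python3 - <<'E'
from h import *
s=snap("side")
def sh(name,uv,z): print(name,px2w(s,uv,z)[:,:2].round(3).tolist())
sh("dock corners NL,FL,NR,FR",[(285,206),(372,219),(243,269),(347,286)],.018)
sh("tray",[(298,159),(385,174),(284,180),(377,197)],.02)
sh("mat",[(192,284),(298,320),(152,321),(266,357)],.003)
sh("k",[(211,332),(238,303),(251,343),(274,313)],.012)
sh("nut",[(314,207)],.04)
sh("caliper/mouse/pot",[(404,190),(335,328),(405,258)],.01)
w=snap("wrist");print(np.array(w['T_tool_cam']).round(3).tolist(),w['fx'],w['d'])
E
```

```text
dock corners NL,FL,NR,FR [[0.427, 0.108], [0.67, 0.135], [0.455, -0.192], [0.703, -0.16]]
tray [[0.346, 0.386], [0.631, 0.393], [0.363, 0.241], [0.649, 0.25]]
mat [[0.363, -0.271], [0.639, -0.291], [0.351, -0.413], [0.624, -0.415]]
k [[0.491, -0.402], [0.499, -0.299], [0.583, -0.399], [0.587, -0.299]]
nut [[0.517, 0.1]]
caliper/mouse/pot [[0.706, 0.337], [0.724, -0.292], [0.796, 0.006]]
[[-0.001, -0.961, -0.277, 0.081], [1.0, -0.0, -0.0, -0.001], [0.0, -0.277, 0.961, -0.179], [0.0, 0.0, 0.0, 1.0]] 364.53117434093303 [-0.00030806  0.          0.          0.          0.        ]
```

```bash
cat >> h.py <<'E'
def rel(p,yaw,o=None):
    """tool-frame turn (deg about z) and shift (mm) from measured pose to tool-down pose p,yaw"""
    o=o or robot.get_obs(); A=R.from_euler('xyz',o['ee_rot']); B=R.from_euler('ZX',[yaw,np.pi])
    rv=np.degrees((A.inv()*B).as_rotvec()); t=A.inv().apply(np.array(p)-o['tool_pos'])*1e3
    return rv.round(1).tolist(),t.round(1).tolist()
E
python3 -c "
from h import *
print(rel([.46,-.03,.29],3.26))"
```

```text
([-0.1, -0.0, -20.1], [-454.5, -472.8, -84.7])
```

Request:
{"method": "arm_command", "body": {
  "targets": [0,0,-20,-454,-473,-85,-1,0,0,-20,-454,-473,-85,-1,0,0,-20,-454,-473,-85,-1,0,0,-20,-454,-473,-85,-1,0,0,-20,-454,-473,-85,-1,0,0,-20,-454,-473,-85,-1,0,0,-20,-454,-473,-85,-1,0,0,-20,-454,-473,-85,-1,0,0,-20,-454,-473,-85,-1,0,0,-20,-454,-473,-85,-1,0,0,-20,-454,-473,-85,-1,0,0,-20,-454,-473,-85,-1,0,0,-20,-454,-473,-85,-1,0,0,-20,-454,-473,-85,-1,0,0,-20,-454,-473,-85,-1,0,0,-20,-454,-473,-85,-1,0,0,-20,-454,-473,-85,-1]
}}

```text
time: 1.9
tool_pos: [0.4588, -0.0282, 0.2905]
ee_rot: [3.141, 0.0, -3.023]
wrist_force: [-0.5, -0.1, 0.7]
width: 0.0938
finger_force: 0.0
```

```bash
python3 - <<'E'
from h import *
s=snap("wrist");save(s,"pics/w1.png");np.savez("w1.npz",**s)
o=robot.get_obs();print(o['time'],o['tool_pos'],o['ee_rot'])
E
```

```text
1.95 [ 0.45887624 -0.02820952  0.2906295 ] [ 3.14116348e+00  3.20839637e-04 -3.02278376e+00]
```

View pics/w1.png

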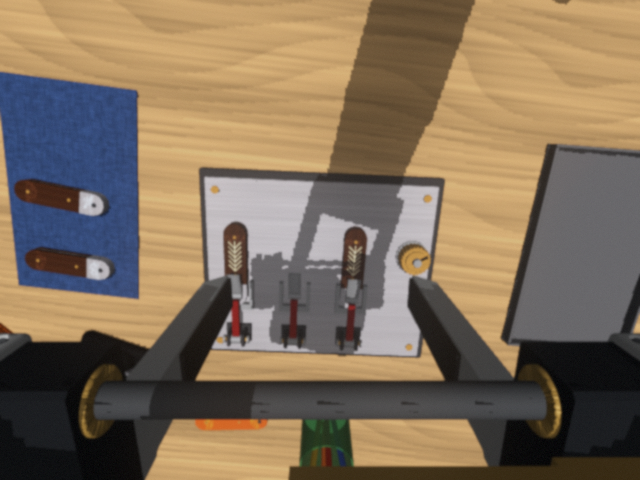

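The wrist view shows fresh knives with noses at about (103,204) and (109,268), pointing to +y. Engraved knives are in lane 1 (235,255) and lane 3 (355,255), lane 2 is empty, and the nut is at (415,262). I'll enlarge the pallet and take the mat knives from depth.

```bash
python3 - <<'E'
from h import *
s=dict(np.load("w1.npz"));P=cloud(s)
c=s['color'][160:370,190:450,::-1];cv2.imwrite("pics/w1p.png",cv2.resize(c,None,fx=2.8,fy=2.8,interpolation=cv2.INTER_CUBIC))
m=((P[...,2]>.0105)&(P[...,2]<.03)&(P[...,1]<-.19)).astype(np.uint8)
n,l,st,ce=cv2.connectedComponentsWithStats(m)
for i in range(1,n):
    if st[i,4]>150:
        q=P[l==i];r=cv2.minAreaRect(q[:,:2].astype(np.float32)*1000);print(i,st[i],r,np.median(q[:,2]))
m=((P[...,2]>.033)&(P[...,1]>.06)&(P[...,1]<.14)&(P[...,0]<.6)).astype(np.uint8)
n,l,st,ce=cv2.connectedComponentsWithStats(m)
for i in range(1,n):
    if st[i,4]>50:
        q=P[l==i];print('nut',st[i],cv2.minAreaRect(q[:,:2].astype(np.float32)*1000),np.percentile(q[:,2],[5,50,95]))
print(px2w(s,[(548,146),(640,152),(505,341)],.02)[:,:2].round(3).tolist())
E
```

```text
1 [  14  180   93   36 1972] ((492.96929931640625, -353.79095458984375), (110.46537780761719, 29.060569763183594), 84.64509582519531) 0.016876811631557798
2 [  25  249   87   31 1738] ((582.466796875, -349.7351379394531), (108.94652557373047, 29.367307662963867), 87.07230377197266) 0.01692370773466445
4 [ 80 332  36  10 222] ((688.7698364257812, -317.1690368652344), (11.750324249267578, 45.19390106201172), 1.1742887496948242) 0.015790415348555797
5 [117 341  31  32 437] ((706.17041015625, -275.11328125), (41.440399169921875, 30.504596710205078), 56.385684967041016) 0.019240840948841265
nut [399 245  32  31 731] ((514.713623046875, 96.89501190185547), (37.29142379760742, 37.16069793701172), 83.7303237915039) [0.03675572 0.04464964 0.05164577]
[[0.36, 0.234], [0.354, 0.346], [0.624, 0.251]]
```

View pics/w1p.png

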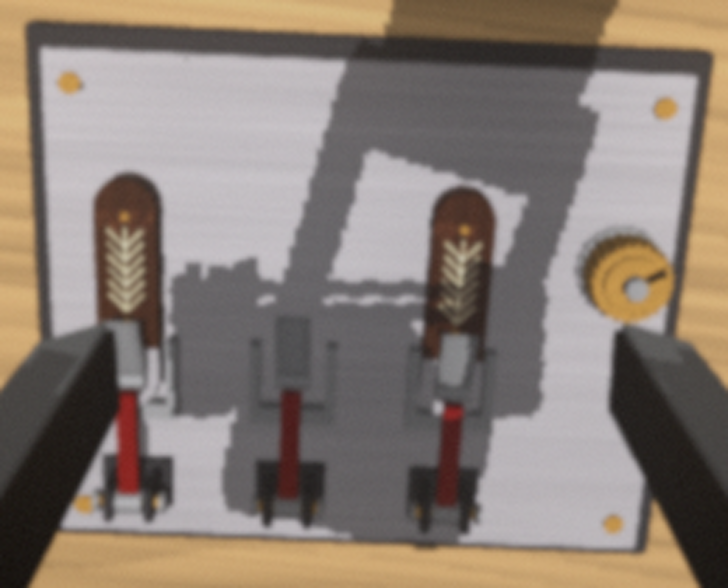

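The crop shows pallet corners at (40,48), (697,73) and (640,550), and handle butt ends at (128,174) and (462,187). The arms and nut are clear.

```bash
python3 - <<'E'
from h import *
s=dict(np.load("w1.npz"));P=cloud(s)
f=lambda uv,z:px2w(s,np.array(uv)/2.8+[189.7,159.7],z)[:,:2]
c=f([(40,48),(697,73),(640,550),(60,530)],.02);print("corners",c.round(4).tolist())
L=np.array([(-.12,-.145),(-.12,.145),(.12,.145),(.12,-.145)])
M,_=cv2.estimateAffinePartial2D(L[:3],c[:3]);
a=L-L.mean(0);b=c-c.mean(0);yaw=np.arctan2((a[:,0]*b[:,1]-a[:,1]*b[:,0]).sum(),(a*b).sum());print("yaw",yaw,"ctr",c.mean(0))
k=f([(128,174),(462,187)],.034);print("butts",k)
# butt expected in fixture: x=45-110=-65
Rm=np.array([[np.cos(yaw),-np.sin(yaw)],[np.sin(yaw),np.cos(yaw)]])
d=k[1]-k[0];y2=np.arctan2(-d[0],d[1]);print("yaw from butts",y2,np.linalg.norm(d))
for n,p,l in(("k1",k[0],(-.065,-.105)),("k3",k[1],(-.065,.045)),("nut",np.array([.5147,.0969]),(-.03,.12))): print(n,"center est",p-Rm@np.array(l))
# knife tops by depth
for y0 in(-.13,.03):
    m=(P[...,2]>.0285)&(P[...,2]<.04)&(P[...,0]<.545)&(P[...,1]>y0-.03)&(P[...,1]<y0+.05);q=P[m];print(len(q),cv2.minAreaRect(q[:,:2].astype(np.float32)*1e3))
for name,col in(("mat",(60,60,200)),):
    print(px2w(s,[(139,92),(138,297)],.003)[:,:2])
E
```

```text
corners [[0.4451, -0.1731], [0.4221, 0.1142], [0.6619, 0.1355], [0.6848, -0.1558]]Traceback (most recent call last):
  File "<stdin>", line 6, in <module>
cv2.error: OpenCV(4.12.0) /io/opencv/modules/calib3d/src/ptsetreg.cpp:1108: error: (-215:Assertion failed) count >= 0 && to.checkVector(2) == count in function 'estimateAffinePartial2D'
```

```bash
python3 - <<'E'
from h import *
s=dict(np.load("w1.npz"));P=cloud(s)
f=lambda uv,z:px2w(s,np.array(uv)/2.8+[189.7,159.7],z)[:,:2]
c=f([(40,48),(697,73),(640,550),(60,530)],.02)
L=np.array([(-.12,-.145),(-.12,.145),(.12,.145),(.12,-.145)])
a=L-L.mean(0);b=c-c.mean(0);yaw=np.arctan2((a[:,0]*b[:,1]-a[:,1]*b[:,0]).sum(),(a*b).sum());print("yaw",yaw,"ctr",c.mean(0))
k=f([(128,174),(462,187)],.034);print("butts",k)
Rm=np.array([[np.cos(yaw),-np.sin(yaw)],[np.sin(yaw),np.cos(yaw)]])
d=k[1]-k[0];y2=np.arctan2(-d[0],d[1]);print("yaw from butts",y2,np.linalg.norm(d))
for n,p,l in(("k1",k[0],(-.065,-.105)),("k3",k[1],(-.065,.045)),("nut",np.array([.5147,.0969]),(-.03,.12))): print(n,"center est",p-Rm@np.array(l))
for y0 in(-.13,.03):
    m=(P[...,2]>.0285)&(P[...,2]<.04)&(P[...,0]<.545)&(P[...,1]>y0-.03)&(P[...,1]<y0+.05);q=P[m];print(len(q),cv2.minAreaRect(q[:,:2].astype(np.float32)*1e3))
E
```

```text
yaw 0.07965356615070791 ctr [ 0.55347362 -0.0198005 ]
butts [[ 0.49347459 -0.12897522]
 [ 0.48207607  0.01718239]]
yaw from butts 0.0778303654327458 0.14660141010627303
k1 center est [ 0.54991372 -0.01913613]
k3 center est [ 0.5504506  -0.02250292]
nut center est [ 0.5541532  -0.02033244]
824 ((520.6849975585938, -129.09982299804688), (49.3799934387207, 28.259355545043945), 3.8336668014526367)
1015 ((514.9464721679688, 43.229637145996094), (73.20333099365234, 60.18752670288086), 89.3507080078125)
```

```bash
cat >> h.py <<'E'
FC=np.array([.552,-.0205]);FY=.079
def fx(x,y):
    c,s=np.cos(FY),np.sin(FY); return FC+np.array([c*x-s*y,s*x+c*y])
E
python3 -c "
from h import *
print(fx(-.03,.12));print(rel([.5135,.0968,.12],4.17));print(rel([.5135,.0968,.0235],4.17))"
```

```text
[0.51262342 0.0967582 ]
([0.0, 0.0, -52.1], [-69.0, 117.6, 170.7])
([0.0, 0.0, -52.1], [-69.0, 117.5, 267.2])
```

Request:
{"method": "arm_command", "body": {
  "targets": [0,0,-52,-69,117.5,170,-0.28,0,0,-52,-69,117.5,170,-0.28,0,0,-52,-69,117.5,170,-0.28,0,0,-52,-69,117.5,170,-0.28,0,0,-52,-69,117.5,170,-0.28,0,0,-52,-69,117.5,170,-0.28,0,0,-52,-69,117.5,170,-0.28,0,0,-52,-69,117.5,170,-0.28,0,0,-52,-69,117.5,215,-0.28,0,0,-52,-69,117.5,245,-0.28,0,0,-52,-69,117.5,260,-0.28,0,0,-52,-69,117.5,267,-0.28,0,0,-52,-69,117.5,267,-0.28,0,0,-52,-69,117.5,267,-0.28]
}}

```text
time: 3.35
tool_pos: [0.5156, 0.095, 0.0251]
ee_rot: [-3.139, 0.002, -2.119]
wrist_force: [0.3, -0.4, 1.0]
width: 0.0602
finger_force: 0.0
```

```bash
python3 - <<'E'
from h import *
s=snap("wrist");cv2.imwrite("pics/w2.png",s['color'][100:,:,::-1]);np.savez("w2.npz",**s)
o=robot.get_obs();print(o['time'],o['tool_pos'],o['ee_rot'],o['joint_positions'].round(3),o['wrist_force'],o['width'])
print(w2px(s,[*o['tool_pos']]))
E
```

```text
3.4 [0.51577717 0.0950059  0.02529644] [-3.13885823e+00  2.07066063e-03 -2.11839551e+00] [ 0.074  0.136  1.685  0.     1.317 -2.52 ] [ 0.28154868 -0.3985914   0.39515556] 0.060024531776670886
[[320.37194457 293.45687765]]
```

View pics/w2.png

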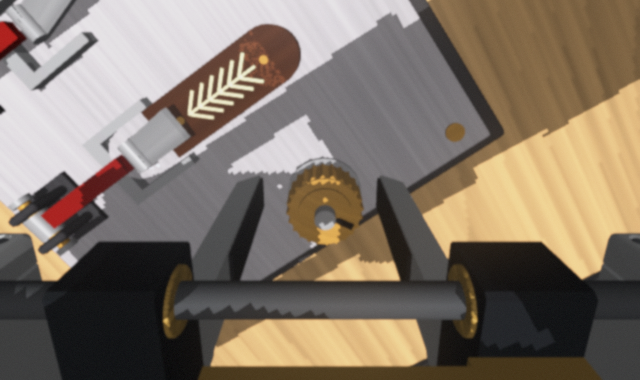

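The nut sits between the open fingers, top face around x 287–362, with its stud at (325,315) in full-image pixels. I'll compute the residual offset.

```bash
python3 - <<'E'
from h import *
s=dict(np.load("w2.npz"));P=cloud(s)
m=(P[...,2]>.040)&(P[...,2]<.058)&(np.hypot(P[...,0]-.514,P[...,1]-.0965)<.024)
q=P[m];print(len(q),cv2.minEnclosingCircle(q[(q[:,2]<.047)][:,:2].astype(np.float32)*1e3),np.percentile(q[:,2],[10,50,90]))
print(px2w(s,[(287,310),(362,310)],.0445))
print(px2w(s,[(325,316)],.053))
print(rel([.5135,.0968,.024],-2.119))
E
```

```text
4088 ((514.718017578125, 97.23982238769531), 19.455020904541016) [0.04294658 0.04503474 0.04784573]
[[0.52946848 0.08652533 0.0445    ]
 [0.49854853 0.10535964 0.0445    ]]
[[0.51319829 0.09488757 0.053     ]]
([-0.2, 0.1, 0.0], [-0.3, 2.9, 1.3])
```

Request:
{"method": "arm_command", "body": {
  "targets": [0,0,0,0,2.1,1.2,-0.28,0,0,0,0,2.1,1.2,1,0,0,0,0,2.1,1.2,1,0,0,0,0,2.1,1.2,1,0,0,0,0,2.1,1.2,1,0,0,0,0,2.1,1.2,1]
}}

```text
time: 4.0
tool_pos: [0.5132, 0.0958, 0.0225]
ee_rot: [-3.14, 0.0, -2.118]
wrist_force: [0.5, -1.0, 0.2]
width: 0.0346
finger_force: 30.0
```

Request:
{"method": "arm_command", "body": {
  "targets": [0,0,7,0,0,0,1,0,0,15,0,0,0,1,0,0,23,0,0,0,1,0,0,31,0,0,0,1,0,0,39,0,0,0,1,0,0,47,0,0,0,1,0,0,55,0,0,0,1,0,0,63,0,0,0,1,0,0,71,0,0,0,1,0,0,79,0,0,0,1,0,0,87,0,0,0,1,0,0,95,0,0,0,1,0,0,103,0,0,0,1,0,0,111,0,0,0,1,0,0,119,0,0,0,1,0,0,127,0,0,0,1,0,0,135,0,0,0,1,0,0,143,0,0,0,1,0,0,150,0,0,0,1,0,0,150,0,0,0,1]
}}

```text
time: 6.0
tool_pos: [0.5146, 0.1005, 0.0214]
ee_rot: [3.137, -0.009, 1.546]
wrist_force: [9.1, 10.5, -8.8]
width: 0.0344
finger_force: 30.0
```

```bash
python3 - <<'E'
from h import *
o=robot.get_obs();print(o['time'],o['tool_pos'],o['ee_rot'],o['joint_positions'].round(3),o['wrist_force'],o['wrist_torque'],o['width'])
E
```

```text
6.0 [0.51460427 0.10050249 0.02139897] [ 3.13704407 -0.00918372  1.54561854] [0.079 0.138 1.692 0.009 1.306 0.102] [ 9.05547996 10.49187011 -8.77566058] [ 1.87110125 -1.32523002 -0.09644995] 0.0343943246024545
```

Request:
{"method": "arm_command", "body": {
  "targets": [0,0,0,0,0,0,-0.1,0,0,0,0,0,0,-0.1,0,0,0,0,0,0,-0.1,0,0,-8,0,0,0,-0.1,0,0,-16,0,0,0,-0.1,0,0,-24,0,0,0,-0.1,0,0,-32,0,0,0,-0.1,0,0,-40,0,0,0,-0.1,0,0,-48,0,0,0,-0.1,0,0,-56,0,0,0,-0.1,0,0,-64,0,0,0,-0.1,0,0,-72,0,0,0,-0.1,0,0,-80,0,0,0,-0.1,0,0,-88,0,0,0,-0.1,0,0,-96,0,0,0,-0.1,0,0,-104,0,0,0,-0.1,0,0,-112,0,0,0,-0.1,0,0,-120,0,0,0,-0.1,0,0,-128,0,0,0,-0.1,0,0,-136,0,0,0,-0.1]
}}

```text
time: 8.0
tool_pos: [0.5125, 0.0956, 0.0224]
ee_rot: [3.142, -0.0, -2.357]
wrist_force: [0.0, -1.1, -0.5]
width: 0.0518
finger_force: 0.0
```

Request:
{"method": "arm_command", "body": {
  "targets": [0,0,-8,0,0,0,-0.1,0,0,-10,0,0,0,-0.1,0,0,-10,0,0,0,-0.1,0,0,-10,0,0,0,-0.1]
}}

```text
time: 8.4
tool_pos: [0.5126, 0.0958, 0.0223]
ee_rot: [3.142, -0.0, -2.189]
wrist_force: [0.3, 0.1, 0.2]
width: 0.0517
finger_force: 0.0
```

```bash
python3 - <<'E'
from h import *
o=robot.get_obs();print(o['time'],o['tool_pos'],o['ee_rot'],o['joint_positions'].round(3),o['wrist_force'],o['wrist_torque'],o['width'])
print(rel([.5146,.0979,.022],o['ee_rot'][2]))
E
```

```text
8.4 [0.51255314 0.09581172 0.02233505] [ 3.14150457e+00 -5.64605136e-05 -2.18877627e+00] [ 0.076  0.135  1.693  0.     1.314 -2.448] [0.27861811 0.13417296 0.22177379] [0.07805381 0.08437613 0.03291919] 0.05174945369468
([0.0, -0.0, -0.0], [-2.9, -0.5, 0.3])
```

Request:
{"method": "arm_command", "body": {
  "targets": [0,0,0,-2.9,-0.5,0,-0.1,0,0,0,-2.9,-0.5,0,1,0,0,0,-2.9,-0.5,0,1,0,0,0,-2.9,-0.5,0,1,0,0,0,-2.9,-0.5,0,1,0,0,8,-2.9,-0.5,0,1,0,0,16,-2.9,-0.5,0,1,0,0,24,-2.9,-0.5,0,1,0,0,32,-2.9,-0.5,0,1,0,0,40,-2.9,-0.5,0,1,0,0,48,-2.9,-0.5,0,1,0,0,56,-2.9,-0.5,0,1,0,0,64,-2.9,-0.5,0,1,0,0,72,-2.9,-0.5,0,1,0,0,80,-2.9,-0.5,0,1,0,0,88,-2.9,-0.5,0,1,0,0,96,-2.9,-0.5,0,1,0,0,104,-2.9,-0.5,0,1,0,0,112,-2.9,-0.5,0,1,0,0,120,-2.9,-0.5,0,1]
}}

```text
time: 10.4
tool_pos: [0.5147, 0.0979, 0.0213]
ee_rot: [-3.141, 0.0, 1.996]
wrist_force: [1.7, -0.2, -4.7]
width: 0.0347
finger_force: 30.0
```

Request:
{"method": "arm_command", "body": {
  "targets": [0,0,8,0,0,0,1,0,0,16,0,0,0,1,0,0,24,0,0,0,1,0,0,32,0,0,0,1,0,0,40,0,0,0,1,0,0,48,0,0,0,1,0,0,56,0,0,0,1,0,0,64,0,0,0,1,0,0,70,0,0,0,1]
}}

```text
time: 11.3
tool_pos: [0.5144, 0.0979, 0.0208]
ee_rot: [-3.141, 0.001, 0.775]
wrist_force: [1.2, -0.5, -6.5]
width: 0.0341
finger_force: 30.0
```

```bash
python3 - <<'E'
from h import *
o=robot.get_obs();print(o['time'],o['tool_pos'],o['ee_rot'],o['joint_positions'].round(3),o['wrist_force'],o['wrist_torque'],o['width'])
E
```

```text
11.3 [0.51444178 0.09786691 0.02079555] [-3.14135895e+00  7.95269740e-04  7.74806696e-01] [ 0.08   0.142  1.688 -0.     1.312  0.876] [ 1.24804359 -0.51057531 -6.54147642] [-0.13588971 -0.33309771  0.08280348] 0.03407863532945493
```

Request:
{"method": "arm_command", "body": {
  "targets": [0,0,8,0,0,-1,1,0,0,16,0,0,-1,1,0,0,24,0,0,-1,1,0,0,32,0,0,-1,1,0,0,40,0,0,-1,1]
}}

```text
time: 11.8
tool_pos: [0.5132, 0.0979, 0.0211]
ee_rot: [3.141, 0.004, 0.078]
wrist_force: [1.4, 0.3, -4.6]
width: 0.0345
finger_force: 30.0
```

```bash
python3 - <<'E'
from h import *
o=robot.get_obs();print(o['time'],o['tool_pos'],o['ee_rot'],o['joint_positions'].round(3),o['wrist_force'],o['wrist_torque'],o['width'])
E
```

```text
11.8 [0.51317847 0.09787812 0.02110201] [3.14106995 0.00389854 0.0778096 ] [ 8.000e-02  1.420e-01  1.688e+00 -1.000e-03  1.316e+00  1.573e+00] [ 1.42641502  0.26965945 -4.59742637] [ 0.05937566 -0.04010893  0.75929467] 0.034527739767653116
```

Request:
{"method": "arm_command", "body": {
  "targets": [0,0,8,0,0,0,1,0,0,16,0,0,0,1,0,0,24,0,0,0,1,0,0,30,0,0,0,1,0,0,30,0,0,0,1]
}}

```text
time: 12.3
tool_pos: [0.5135, 0.0985, 0.0219]
ee_rot: [3.141, 0.003, -0.441]
wrist_force: [-0.2, 0.9, -5.5]
width: 0.0342
finger_force: 30.0
```

```bash
python3 - <<'E'
from h import *
o=robot.get_obs();print(o['time'],o['tool_pos'],o['ee_rot'],o['joint_positions'].round(3),o['wrist_force'],o['wrist_torque'],o['width'])
E
```

```text
12.3 [0.51349866 0.09853051 0.02192907] [ 3.14088615e+00  2.73449987e-03 -4.40578011e-01] [8.100e-02 1.410e-01 1.687e+00 1.000e-03 1.316e+00 2.092e+00] [-0.20198148  0.93959375 -5.50001327] [0.32247282 0.12830208 0.39960631] 0.03417548121018948
```

```bash
sed -i 's/FC=np.array.*/FC=np.array([.553,-.0200]);FY=.079/' h.py; python3 - <<'E'
from h import *
p=fx(-.035,.045);print(p,fx(-.035,-.105))
print(rel([.5146,.0979,.09],FY),rel([*p,.09],FY),rel([*p,.022],FY))
E
```

```text
[0.51455786 0.02209753] [ 0.52639554 -0.12743464]
([-0.0, 0.2, -29.8], [1.1, 0.1, -68.1]) ([-0.0, 0.2, -29.8], [33.4, 68.7, -68.1]) ([-0.0, 0.2, -29.8], [33.6, 68.7, -0.1])
```

Request:
{"method": "arm_command", "body": {
  "targets": [0,0,0,0,0,0,-0.1,0,0,0,0,0,0,-0.1,0,0,0,0,0,0,-0.1,0,0,0,0,0,-40,-0.1,0,0,0,0,0,-68,-0.1,0,0,-30,33.5,68.7,-68,-0.1,0,0,-30,33.5,68.7,-68,-0.1,0,0,-30,33.5,68.7,-68,-0.1,0,0,-30,33.5,68.7,-68,-0.1,0,0,-30,33.5,68.7,-68,-0.1,0,0,-30,33.5,68.7,-30,-0.1,0,0,-30,33.5,68.7,-10,-0.1,0,0,-30,33.5,68.7,0,-0.1,0,0,-30,33.5,68.7,0,-0.1,0,0,-30,33.5,68.7,0,-0.1]
}}

```text
time: 13.8
tool_pos: [0.5164, 0.0217, 0.0243]
ee_rot: [3.141, -0.002, 0.081]
wrist_force: [-0.7, 0.3, 0.4]
width: 0.0518
finger_force: 0.0
```

```bash
python3 - <<'E'
from h import *
s=snap("wrist");save(s,"pics/w3.png");np.savez("w3.npz",**s)
o=robot.get_obs();print(o['time'],o['tool_pos'],o['ee_rot'],o['joint_positions'].round(3),o['wrist_force'],o['width'])
print(rel([*fx(-.035,.045),.022],FY))
E
```

```text
13.85 [0.51673324 0.02167733 0.02470811] [ 3.14129776e+00 -2.53135105e-03  8.10722937e-02] [-0.068  0.122  1.702  0.     1.315  1.422] [ 0.01907895 -1.53862125 -0.20005112] 0.05169464128386834
([0.0, -0.1, 0.1], [-2.1, -0.6, 2.7])
```

View pics/w3.png

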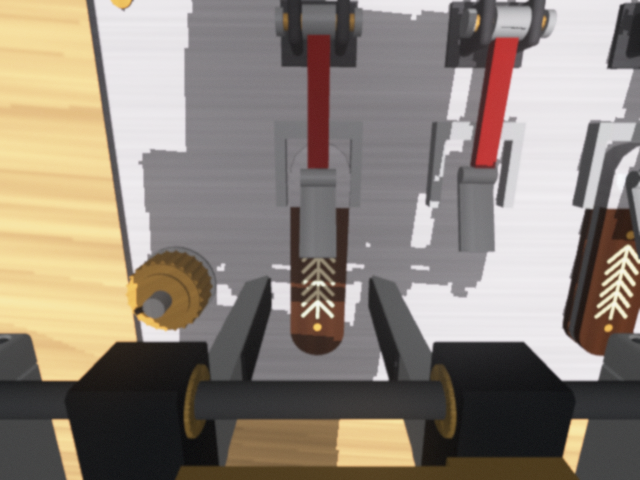

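The gripper straddles the lane-3 knife centrally: handle x 290–348, fingers at 270 and 370. Lane 2 is empty and its arm is down.

Request:
{"method": "arm_command", "body": {
  "targets": [0,0,0,0,-0.5,2.5,-0.1,0,0,0,0,-0.5,2.5,1,0,0,0,0,-0.5,2.5,1,0,0,0,0,-0.5,2.5,1,0,0,0,0,-0.5,2.5,1]
}}

```text
time: 14.35
tool_pos: [0.5156, 0.0222, 0.021]
ee_rot: [-3.141, -0.0, 0.081]
wrist_force: [0.3, 0.3, 1.5]
width: 0.0277
finger_force: 30.0
```

Request:
{"method": "arm_command", "body": {
  "targets": [0,0,0,-8,0,0,1,0,0,0,-16,0,0,1,0,0,0,-24,0,0,1,0,0,0,-32,0,0,1,0,0,0,-40,0,0,1,0,0,0,-48,0,0,1,0,0,0,-56,0,0,1,0,0,0,-64,0,0,1,0,0,0,-70,0,0,1,0,0,0,-70,0,0,1]
}}

```text
time: 15.35
tool_pos: [0.4445, 0.0164, 0.0209]
ee_rot: [3.142, 0.001, 0.081]
wrist_force: [-1.6, -0.6, 4.8]
width: 0.0274
finger_force: 30.0
```

```bash
python3 - <<'E'
from h import *
s=dict(np.load("w3.npz"))
# lane-2 features at known heights: stop/rails tops at z=.028
o=robot.get_obs();print(o['time'],o['tool_pos'],o['ee_rot'],o['wrist_force'],o['wrist_torque'],o['width'])
s=snap("wrist");save(s,"pics/w4.png");np.savez("w4.npz",**s)
E
```

```text
15.35 [0.44454341 0.0163729  0.02094949] [3.14158220e+00 1.44818251e-03 8.13005602e-02] [-1.61934547 -0.63318658  4.78841279] [ 0.00819431  0.5037697  -0.04610715] 0.027363118494925977
```

View pics/w4.png

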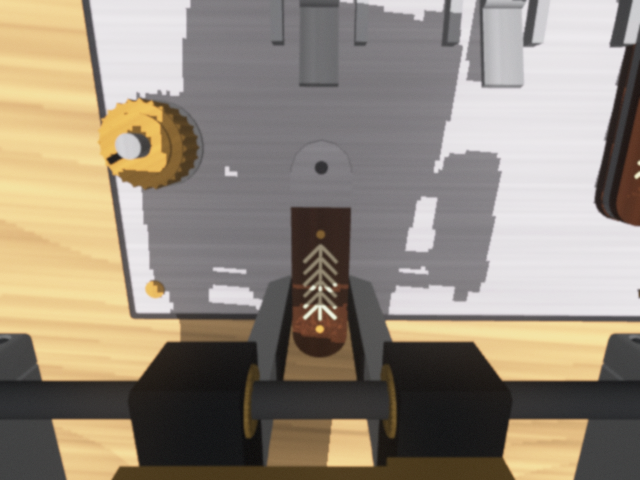

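The knife is clear of arm 3, with its nose at (320,142). Nothing else moved. Next I locate the tray.

```bash
python3 - <<'E'
from h import *
for n in("side0","scene0"):
    P=np.load(n+".npz")['P']
    m=(P[...,2]>.011)&(P[...,2]<.026)&(P[...,0]>.28)&(P[...,0]<.7)&(P[...,1]>.2)&(P[...,1]<.43)
    k,l,st,_=cv2.connectedComponentsWithStats(m.astype(np.uint8))
    for i in range(1,k):
        if st[i,4]>60: print(n,st[i],cv2.minAreaRect(P[l==i][:,:2].astype(np.float32)*1e3))
print(rel([.49,.3,.12],FY))
E
```

```text
side0 [283 156 103  42 666] ((488.9090576171875, 334.6606140136719), (278.6237487792969, 184.8707733154297), 1.5843605995178223)
scene0 [378 190  93  54 644] ((487.0808410644531, 333.86090087890625), (285.6936950683594, 179.8277130126953), 2.6370437145233154)
([-0.0, 0.1, 0.1], [68.1, -279.0, -99.2])
```

```bash
python3 - <<'E'
from h import *
print(rel([.462,.366,.1],.035));print(rel([.462,.366,.007],.035))
E
```

```text
([0.0, 0.1, 2.7], [45.6, -347.1, -79.1])
([0.0, 0.1, 2.7], [45.8, -347.1, 13.9])
```

Request:
{"method": "arm_command", "body": {
  "targets": [0,0,0,0,0,-15,1,0,0,0,0,0,-40,1,0,0,0,0,0,-65,1,0,0,0,0,-20,-79,1,0,0,0,5,-55,-79,1,0,0,0,10,-90,-79,1,0,0,0,15,-125,-79,1,0,0,2.7,20,-160,-79,1,0,0,2.7,25,-195,-79,1,0,0,2.7,30,-230,-79,1,0,0,2.7,35,-265,-79,1,0,0,2.7,40,-300,-79,1,0,0,2.7,45.7,-330,-79,1,0,0,2.7,45.7,-347,-79,1,0,0,2.7,45.7,-347,-79,1]
}}

```text
time: 16.9
tool_pos: [0.462, 0.3672, 0.0984]
ee_rot: [3.14, 0.003, 0.037]
wrist_force: [1.4, -1.3, -1.5]
width: 0.0277
finger_force: 30.0
```

```bash
python3 - <<'E'
from h import *
s=snap("wrist");save(s,"pics/w5.png");np.savez("w5.npz",**s)
o=robot.get_obs();print(o['time'],o['tool_pos'],o['ee_rot'],o['wrist_force'],o['wrist_torque'],o['width'],o['finger_force'])
print(rel([.462,.366,.007],.035))
E
```

```text
16.95 [0.46235948 0.36573679 0.09860652] [3.13946200e+00 2.10751760e-03 3.56055846e-02] [-0.10772032 -0.67052036 -1.44518689] [-0.06327281  0.17724122 -0.00069644] 0.027804656867378312 29.963923394680023
([0.1, 0.1, 0.0], [-0.2, -0.5, 91.6])
```

View pics/w5.png

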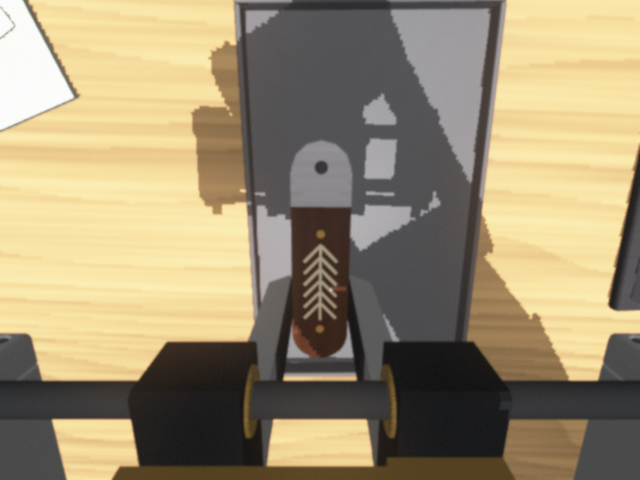

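The tray is below, with the knife level over its left half. Rim corners are at (238,2) and (503,3), and the near rim is at about row 366.

```bash
python3 - <<'E'
from h import *
s=dict(np.load("w5.npz"))
print(px2w(s,[(238,3),(503,4),(250,220),(477,220),(300,366),(430,370)],.02).round(4)[:,:2].tolist())
E
```

```text
[[0.6187, 0.4225], [0.6242, 0.2586], [0.4812, 0.4174], [0.4872, 0.2531], [0.3601, 0.3786], [0.36, 0.2719]]
```

Request:
{"method": "arm_command", "body": {
  "targets": [0,0,0,3,-1,30,1,0,0,0,3,-1,60,1,0,0,0,3,-1,80,1,0,0,0,3,-1,88,1,0,0,0,3,-1,91.5,1,0,0,0,3,-1,92,1,0,0,0,3,-1,92,0.15,0,0,0,3,-1,92,0.15,0,0,0,3,-1,92,0.15,0,0,0,3,-1,70,0.15,0,0,0,3,-1,30,-0.1,0,0,0,3,-1,0,-0.1,0,0,0,3,-1,0,-0.1]
}}

```text
time: 18.25
tool_pos: [0.4694, 0.3694, 0.1067]
ee_rot: [-3.135, -0.011, 0.034]
wrist_force: [0.6, 0.5, -0.1]
width: 0.0516
finger_force: 0.0
```

```bash
python3 - <<'E'
from h import *
s=snap("wrist");P=cloud(s)
m=(P[...,2]>.0135)&(P[...,2]<.03)&(P[...,1]>.345)&(P[...,1]<.40)&(P[...,0]>.4)&(P[...,0]<.57)
k,l,st,_=cv2.connectedComponentsWithStats(m.astype(np.uint8))
for i in range(1,k):
    if st[i,4]>200: print(cv2.minAreaRect(P[l==i][:,:2].astype(np.float32)*1e3),np.percentile(P[l==i][:,2],[5,50,95]))
o=robot.get_obs();print(o['time'],o['tool_pos'],o['width'])
p=fx(-.035,-.105);print(p,rel([*p,.1],FY),rel([*p,.0215],FY))
E
```

```text
((490.257080078125, 366.68060302734375), (110.00605773925781, 28.063188552856445), 0.8596971035003662) [0.01677505 0.01789578 0.01903631]
18.3 [0.46795347 0.36844919 0.10352204] 0.05171204070437881
[ 0.52639554 -0.12743464] ([-0.2, -0.4, -2.6], [41.3, 497.6, 1.9]) ([-0.2, -0.4, -2.6], [40.8, 497.9, 80.4])
```

Request:
{"method": "arm_command", "body": {
  "targets": [0,0,-2.6,43,496,0,-0.1,0,0,-2.6,43,496,0,-0.1,0,0,-2.6,43,496,0,-0.1,0,0,-2.6,43,496,0,-0.1,0,0,-2.6,43,496,0,-0.1,0,0,-2.6,43,496,0,-0.1,0,0,-2.6,43,496,0,-0.1,0,0,-2.6,43,496,0,-0.1,0,0,-2.6,43,496,0,-0.1,0,0,-2.6,43,496,0,-0.1,0,0,-2.6,43,496,0,-0.1,0,0,-2.6,43,496,30,-0.1,0,0,-2.6,43,496,50,-0.1,0,0,-2.6,43,496,50,-0.1,0,0,-2.6,43,496,50,-0.1]
}}

```text
time: 19.8
tool_pos: [0.5253, -0.1261, 0.0488]
ee_rot: [-3.14, 0.002, 0.08]
wrist_force: [0.2, 0.1, 1.3]
width: 0.052
finger_force: 0.0
```

```bash
python3 - <<'E'
from h import *
s=snap("wrist");save(s,"pics/w6.png");np.savez("w6.npz",**s)
o=robot.get_obs();print(o['time'],o['tool_pos'],o['ee_rot'],o['width'])
p=fx(-.035,-.105);print(rel([*p,.0215],FY))
E
```

```text
19.85 [ 0.52621303 -0.12653315  0.04999873] [-3.14141432e+00 -1.23926913e-04  8.04129457e-02] 0.05101814241847087
([-0.0, -0.0, 0.1], [0.1, 0.9, 28.5])
```

View pics/w6.png

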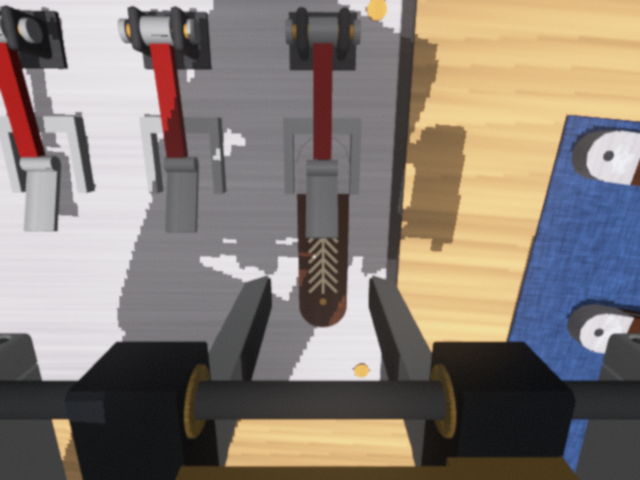

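Lane 1's knife is centred between the fingers (handle x 298–348).

Request:
{"method": "arm_command", "body": {
  "targets": [0,0,0,0,1,15,-0.1,0,0,0,0,1,28.5,-0.1,0,0,0,0,1,28.5,-0.1,0,0,0,0,1,28.5,1,0,0,0,0,1,28.5,1,0,0,0,0,1,28.5,1,0,0,0,0,1,28.5,1,0,0,0,0,1,28.5,1]
}}

```text
time: 20.65
tool_pos: [0.5259, -0.1279, 0.021]
ee_rot: [-3.141, 0.0, 0.08]
wrist_force: [-0.2, 1.1, -1.3]
width: 0.0277
finger_force: 30.0
```

Request:
{"method": "arm_command", "body": {
  "targets": [0,0,0,-8,0,0,1,0,0,0,-16,0,0,1,0,0,0,-24,0,0,1,0,0,0,-32,0,0,1,0,0,0,-40,0,0,1,0,0,0,-48,0,0,1,0,0,0,-56,0,0,1,0,0,0,-64,0,0,1,0,0,0,-70,0,0,1,0,0,0,-70,0,0,1]
}}

```text
time: 21.65
tool_pos: [0.4555, -0.1337, 0.0212]
ee_rot: [-3.141, 0.0, 0.079]
wrist_force: [0.5, 0.7, -1.3]
width: 0.0279
finger_force: 30.0
```

```bash
python3 - <<'E'
from h import *
o=robot.get_obs();print(o['time'],o['tool_pos'],o['ee_rot'],o['wrist_force'],o['width'],o['finger_force'])
s=snap("wrist");P=cloud(s)
m=(P[...,2]>.029)&(P[...,2]<.04)&(P[...,1]>-.17)&(P[...,1]<-.10)&(P[...,0]>.47)&(P[...,0]<.56)
q=P[m];print(len(q),q[:,0].max(),cv2.minAreaRect(q[:,:2].astype(np.float32)*1e3))
print(rel([.465,.302,.1],.035),rel([.465,.302,.007],.035))
E
```

```text
21.65 [ 0.45551502 -0.13367512  0.02121695] [-3.14140368e+00  3.58739079e-04  7.91370214e-02] [ 0.46237205  0.67531914 -1.32539516] 0.027944905067111923 29.994464814662933
8062 0.5599945696294759 ((514.7760620117188, -129.51060485839844), (91.73873138427734, 28.049211502075195), 4.697539329528809)
([-0.0, -0.0, 2.5], [43.4, -433.6, -78.6]) ([-0.0, -0.0, 2.5], [43.4, -433.6, 14.4])
```

Request:
{"method": "arm_command", "body": {
  "targets": [0,0,0,0,0,-15,1,0,0,0,0,0,-40,1,0,0,0,0,0,-65,1,0,0,0,0,-20,-79,1,0,0,0,5,-60,-79,1,0,0,0,10,-100,-79,1,0,0,0,15,-140,-79,1,0,0,2.5,20,-180,-79,1,0,0,2.5,25,-220,-79,1,0,0,2.5,30,-260,-79,1,0,0,2.5,35,-300,-79,1,0,0,2.5,40,-340,-79,1,0,0,2.5,43.5,-380,-79,1,0,0,2.5,43.5,-415,-79,1,0,0,2.5,43.5,-433.5,-79,1,0,0,2.5,43.5,-433.5,-79,1,0,0,2.5,43.5,-433.5,-79,1]
}}

```text
time: 23.4
tool_pos: [0.4652, 0.3019, 0.1]
ee_rot: [3.141, 0.0, 0.037]
wrist_force: [-0.3, -0.6, -1.2]
width: 0.0277
finger_force: 30.0
```

```bash
python3 - <<'E'
from h import *
o=robot.get_obs();print(o['time'],o['tool_pos'],o['ee_rot'],o['wrist_force'],o['width'],o['finger_force'])
s=snap("wrist");P=cloud(s)
m=(P[...,2]>.08)&(P[...,2]<.13)&(P[...,1]>.27)&(P[...,1]<.33)&(P[...,0]>.44)&(P[...,0]<.6)
q=P[m];print(len(q),np.percentile(q[:,2],[5,50,95]),q[:,0].max(),cv2.minAreaRect(q[:,:2].astype(np.float32)*1e3))
print(rel([.465,.302,.007],.035))
E
```

```text
23.4 [0.46521984 0.30194888 0.09999226] [3.14086772e+00 2.86320814e-04 3.69881356e-02] [-0.28458974 -0.61697773 -1.24963362] 0.027721669657294192 29.994434416294098
13084 [0.11170226 0.11289773 0.11907063] 0.544908235663843 ((491.0854187011719, 298.69512939453125), (50.992759704589844, 104.57347106933594), 80.44496154785156)
([0.0, 0.0, 0.0], [-0.3, -0.7, 93.1])
```

Request:
{"method": "arm_command", "body": {
  "targets": [0,0,0,0,0,30,1,0,0,0,0,0,60,1,0,0,0,0,0,80,1,0,0,0,0,0,89,1,0,0,0,0,0,93,1,0,0,0,0,0,93,1,0,0,0,0,0,93,0.15,0,0,0,0,0,93,0.15,0,0,0,0,0,93,0.15,0,0,0,0,0,70,0.15,0,0,0,0,0,30,0.15,0,0,0,0,0,0,-0.1,0,0,0,0,0,0,-0.1,0,0,0,0,0,0,-0.1,0,0,0,0,0,0,-0.1]
}}

```text
time: 24.95
tool_pos: [0.4643, 0.3015, 0.0987]
ee_rot: [3.14, 0.002, 0.036]
wrist_force: [-0.5, 0.4, 0.2]
width: 0.0516
finger_force: 0.0
```

```bash
python3 - <<'E'
from h import *
s=snap("wrist");P=cloud(s)
m=(P[...,2]>.0135)&(P[...,2]<.03)&(P[...,1]>.27)&(P[...,1]<.40)&(P[...,0]>.4)&(P[...,0]<.58)
k,l,st,_=cv2.connectedComponentsWithStats(m.astype(np.uint8))
for i in range(1,k):
    if st[i,4]>200: print(cv2.minAreaRect(P[l==i][:,:2].astype(np.float32)*1e3),np.percentile(P[l==i][:,2],[5,50,95]))
o=robot.get_obs();print(o['time'],o['tool_pos'],o['ee_rot'],o['width'])
print(rel([.49,-.25,.2],1.0))
S=snap("side");P=cloud(S)
m=(P[...,2]>.0095)&(P[...,2]<.03)&(P[...,1]>-.43)&(P[...,1]<-.25)&(P[...,0]>.35)&(P[...,0]<.66)
k,l,st,_=cv2.connectedComponentsWithStats(m.astype(np.uint8))
for i in range(1,k):
    if st[i,4]>100: print('fresh',cv2.minAreaRect(P[l==i][:,:2].astype(np.float32)*1e3),np.percentile(P[l==i][:,2],[5,50,95]))
E
```

```text
((490.2433776855469, 366.7181701660156), (109.14803314208984, 28.679882049560547), 1.0051130056381226) [0.01663324 0.01788112 0.01899019]
((490.8692626953125, 302.11468505859375), (109.73210906982422, 28.011962890625), 2.4029622077941895) [0.01674603 0.01785968 0.01897877]
25.0 [0.46410096 0.30136079 0.09829429] [3.14012753 0.00320654 0.036033  ] 0.051807154543855975
([-0.0, 0.2, -55.2], [5.7, 552.1, -100.9])
fresh ((493.8905944824219, -353.757080078125), (112.2319564819336, 33.414276123046875), 83.25830841064453) [0.01194199 0.01572821 0.0187192 ]
fresh ((605.8177490234375, -325.4111633300781), (116.48583984375, 30.673812866210938), 87.48818969726562) [0.0119432  0.01592537 0.01867397]
```

```bash
python3 - <<'E'
from h import *
print(rel([.491,-.382,.14],1.47))
E
```

```text
([-0.1, 0.2, -82.2], [2.1, 684.0, -40.8])
```

Request:
{"method": "arm_command", "body": {
  "targets": [0,0,-8,2,50,-41,-0.1,0,0,-16,2,100,-41,-0.1,0,0,-24,2,150,-41,-0.1,0,0,-32,2,200,-41,-0.1,0,0,-40,2,250,-41,-0.1,0,0,-48,2,300,-41,-0.1,0,0,-56,2,350,-41,-0.1,0,0,-64,2,400,-41,-0.1,0,0,-72,2,450,-41,-0.1,0,0,-80,2,500,-41,-0.1,0,0,-82,2,550,-41,-0.1,0,0,-82,2,600,-41,-0.1,0,0,-82,2,650,-41,-0.1,0,0,-82,2,684,-41,-0.1,0,0,-82,2,684,-41,-0.1,0,0,-82,2,684,-41,-0.1,0,0,-82,2,684,-41,-0.1,0,0,-82,2,684,-41,-0.1]
}}

```text
time: 26.85
tool_pos: [0.4917, -0.3803, 0.1402]
ee_rot: [-3.14, -0.002, 1.468]
wrist_force: [0.3, 1.0, 0.1]
width: 0.0516
finger_force: 0.0
```

```bash
python3 - <<'E'
from h import *
s=snap("wrist");save(s,"pics/w7.png");P=cloud(s);np.savez("w7.npz",**s)
o=robot.get_obs();print(o['time'],o['tool_pos'],o['ee_rot'],o['joint_positions'].round(2),o['width'])
m=(P[...,2]>.0095)&(P[...,2]<.03)&(P[...,1]>-.44)&(P[...,1]<-.22)&(P[...,0]>.35)&(P[...,0]<.68)
k,l,st,_=cv2.connectedComponentsWithStats(m.astype(np.uint8))
for i in range(1,k):
    if st[i,4]>200: print('fresh',st[i],cv2.minAreaRect(P[l==i][:,:2].astype(np.float32)*1e3),np.percentile(P[l==i][:,2],[5,50,95]))
E
```

```text
26.9 [ 0.49189525 -0.3800488   0.1407418 ] [-3.14079362e+00 -1.16912692e-03  1.46855656e+00] [-0.75  0.27  1.29  0.    1.58 -0.65] 0.052084204443262554
fresh [ 431   81   42  140 4814] ((604.8370361328125, -326.7999572753906), (109.58598327636719, 28.909324645996094), 87.01483917236328) [0.01521446 0.01685583 0.01805823]
fresh [ 301  133   34  130 4065] ((492.61175537109375, -354.0404052734375), (109.72462463378906, 27.597183227539062), 84.6974868774414) [0.01573135 0.0168955  0.0180585 ]
```

View pics/w7.png

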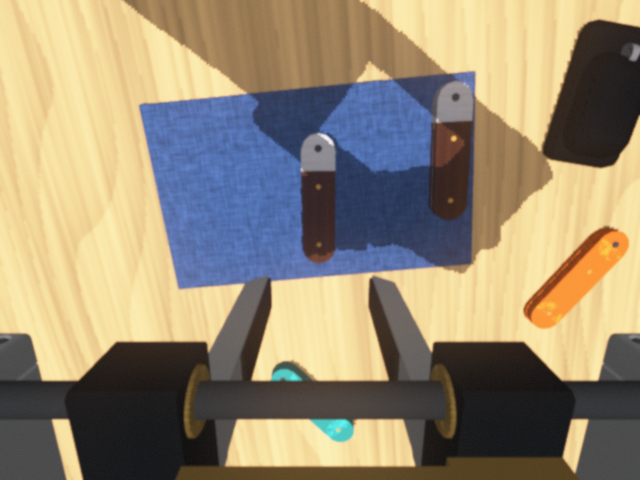

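The view shows knife A straight ahead (nose (318,140), butt (318,258)). Knife B has been knocked to (450,150) but lies flat at the mat's edge.

```bash
python3 - <<'E'
from h import *
print(rel([.4901,-.3809,.0048],1.478))
E
```

```text
([-0.0, -0.1, -0.5], [-1.2, -1.6, 135.9])
```

Request:
{"method": "arm_command", "body": {
  "targets": [0,0,-0.5,-1,-1.6,45,-0.1,0,0,-0.5,-1,-1.6,90,-0.1,0,0,-0.5,-1,-1.6,120,-0.1,0,0,-0.5,-1,-1.6,132,-0.1,0,0,-0.5,-1,-1.6,136,-0.1,0,0,-0.5,-1,-1.6,136,-0.1,0,0,-0.5,-1,-1.6,136,1,0,0,-0.5,-1,-1.6,136,1,0,0,-0.5,-1,-1.6,136,1,0,0,-0.5,-1,-1.6,136,1,0,0,-0.5,-1,-1.6,136,1]
}}

```text
time: 28.0
tool_pos: [0.4906, -0.383, 0.0066]
ee_rot: [3.14, 0.001, 1.476]
wrist_force: [-0.9, -0.1, 4.2]
width: 0.0276
finger_force: 30.0
```

```bash
python3 - <<'E'
from h import *
o=robot.get_obs();print(o['time'],o['tool_pos'],o['ee_rot'],o['wrist_force'],o['width'],o['finger_force'])
# lane 1: staging with nose at fixture x=-20 (knife origin -75, tcp 27 behind => -102)
p=fx(-.102,-.105);print(p,rel([*p,.09],FY),rel([*p,.023],FY))
E
```

```text
28.0 [ 0.49064671 -0.38303306  0.00655922] [3.14001187e+00 1.20674989e-03 1.47573736e+00] [-0.87854437 -0.13507988  4.21808749] 0.027596097130296808 29.998873472213745
[ 0.4596045  -0.13272214] ([0.1, -0.0, 80.0], [246.1, -54.5, -83.8]) ([0.1, -0.0, 80.0], [246.2, -54.6, -16.8])
```

Request:
{"method": "arm_command", "body": {
  "targets": [0,0,0,0,0,-20,1,0,0,0,0,0,-50,1,0,0,0,0,0,-84,1,0,0,8,25,-5,-84,1,0,0,16,50,-10,-84,1,0,0,24,75,-15,-84,1,0,0,32,100,-20,-84,1,0,0,40,125,-25,-84,1,0,0,48,150,-30,-84,1,0,0,56,175,-35,-84,1,0,0,64,200,-40,-84,1,0,0,72,225,-45,-84,1,0,0,78,246,-54.5,-84,1,0,0,80,246,-54.5,-84,1,0,0,80,246,-54.5,-65,1,0,0,80,246,-54.5,-50,1,0,0,80,246,-54.5,-50,1,0,0,80,246,-54.5,-50,1]
}}

```text
time: 29.8
tool_pos: [0.4588, -0.1322, 0.0549]
ee_rot: [-3.141, 0.001, 0.08]
wrist_force: [0.2, -0.4, -1.3]
width: 0.0276
finger_force: 30.0
```

```bash
python3 - <<'E'
from h import *
o=robot.get_obs();print(o['time'],o['tool_pos'],o['ee_rot'],o['wrist_force'],o['wrist_torque'],o['width'],o['finger_force'])
s=snap("wrist");save(s,"pics/w8.png");np.savez("w8.npz",**s)
p=fx(-.102,-.105);print(p,rel([*p,.0236],FY))
E
```

```text
29.8 [ 0.45880461 -0.13215622  0.05490588] [-3.14086293e+00  1.10124282e-03  7.95752163e-02] [ 0.24541473 -0.38439471 -1.3143759 ] [0.03812269 0.08435229 0.06598553] 0.027592542605837208 29.994510412216187
[ 0.4596045  -0.13272214] ([0.0, -0.0, 0.0], [0.2, 0.3, 32.0])
```

View pics/w8.png

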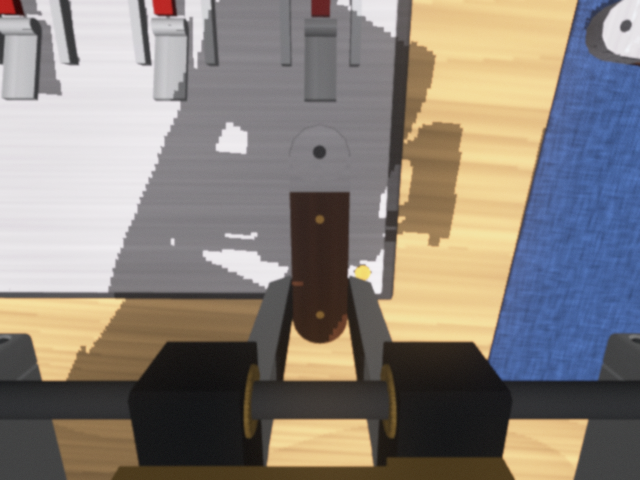

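Knife A (nose (320,127)) lines up with lane 1's lead-in plate (320,75) and rails (287/355).

Request:
{"method": "arm_command", "body": {
  "targets": [0,0,0,0,0,15,1,0,0,0,0,0,26,1,0,0,0,0,0,31,1,0,0,0,0,0,31.5,1,0,0,0,6,0,31.5,1,0,0,0,12,0,31.5,1,0,0,0,18,0,31.5,1,0,0,0,24,0,31.5,1,0,0,0,30,0,31.5,1,0,0,0,36,0,31.5,1,0,0,0,42,0,31.5,1,0,0,0,48,0,31.5,1,0,0,0,54,0,31.5,1,0,0,0,58,0,31.5,1,0,0,0,58,0,31.5,1]
}}

```text
time: 31.35
tool_pos: [0.516, -0.1277, 0.0235]
ee_rot: [-3.141, 0.004, 0.08]
wrist_force: [-4.2, 0.2, 1.8]
width: 0.0275
finger_force: 30.0
```

```bash
python3 - <<'E'
from h import *
o=robot.get_obs();print(o['time'],o['tool_pos'],o['ee_rot'],o['wrist_force'],o['wrist_torque'],o['width'],o['finger_force'])
p=fx(-.039,-.105);print(p,rel([*p,.0236],FY))
s=snap("wrist");save(s,"pics/w9.png");np.savez("w9.npz",**s)
E
```

```text
31.35 [ 0.51599201 -0.12771055  0.02349211] [-3.14110562  0.00366915  0.07987799] [-4.18857122  0.24591365  1.75532495] [-0.14523938  1.03052793  0.00932435] 0.02748149663124614 29.995615482330322
[ 0.52240801 -0.12775031] ([-0.0, 0.2, 0.1], [6.4, 0.6, -0.1])
```

View pics/w9.png

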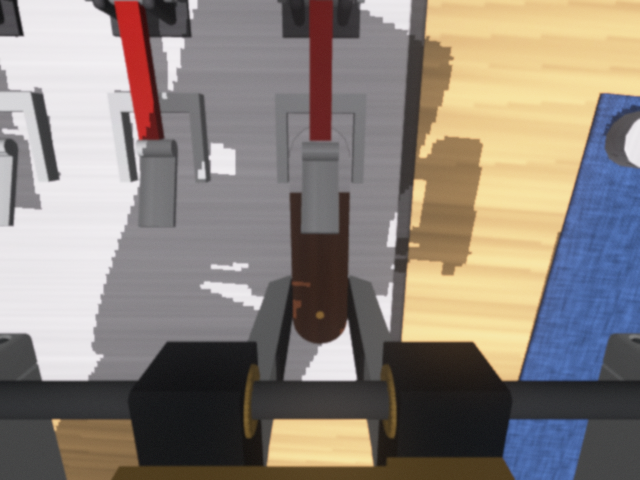

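The knife is under arm 1 with its nose at row 127. The stop face is at about row 112, so roughly 6–8 mm remains.

Request:
{"method": "arm_command", "body": {
  "targets": [0,0,0,3,0.4,0,1,0,0,0,6,0.4,0,1,0,0,0,9,0.4,0,1,0,0,0,9,0.4,0,1]
}}

```text
time: 31.8
tool_pos: [0.5216, -0.1276, 0.0235]
ee_rot: [-3.141, 0.011, 0.08]
wrist_force: [-14.2, -0.9, 8.4]
width: 0.0277
finger_force: 30.0
```

Request:
{"method": "arm_command", "body": {
  "targets": [0,0,0,2,0,0,1,0,0,0,4,0,0,1,0,0,0,4,0,0,1]
}}

```text
time: 32.1
tool_pos: [0.522, -0.1275, 0.0233]
ee_rot: [-3.14, 0.019, 0.08]
wrist_force: [-22.4, -1.6, 13.6]
width: 0.0276
finger_force: 30.0
```

```bash
python3 - <<'E'
from h import *
o=robot.get_obs();print(o['time'],o['tool_pos'],o['ee_rot'],o['wrist_force'],o['wrist_torque'],o['width'],o['finger_force'])
s=snap("wrist");np.savez("w10.npz",**s)
c=s['color'][80:360,240:400,::-1];cv2.imwrite("pics/w10.png",cv2.resize(c,None,fx=2.1,fy=2.1,interpolation=cv2.INTER_CUBIC))
E
```

```text
32.1 [ 0.52202018 -0.12750788  0.02331684] [-3.14027608  0.01899841  0.07995947] [-22.39930409  -1.57304894  13.56441532] [-0.30870691  4.19621778  0.12490173] 0.027576086607294974 30.013006925582886
```

View pics/w10.png

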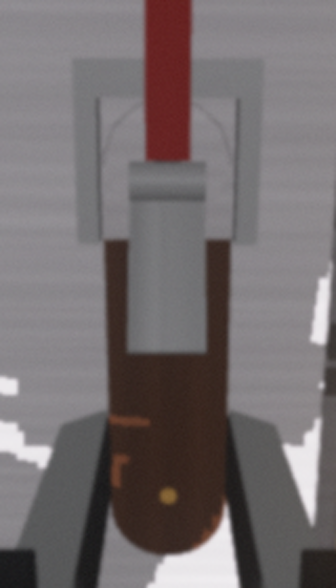

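Knife A is home: nose against the stop, centred between the rails, toe on it, 22 N push with no travel. Release now.

Request:
{"method": "arm_command", "body": {
  "targets": [0,0,0,-3,0,0,1,0,0,0,-7,0,0,1,0,0,0,-7,0,0,-0.1,0,0,0,-7,0,0,-0.1,0,0,0,-7,0,0,-0.1,0,0,0,-7,0,0,-0.1,0,0,0,-7,0,-30,-0.1,0,0,0,-7,0,-60,-0.1,0,0,0,-7,0,-60,-0.1,0,0,0,-7,0,-60,-0.1]
}}

```text
time: 33.15
tool_pos: [0.5238, -0.1278, 0.0845]
ee_rot: [3.141, -0.002, 0.08]
wrist_force: [-0.0, -0.4, 0.6]
width: 0.0516
finger_force: 0.0
```

```bash
python3 - <<'E'
from h import *
o=robot.get_obs();print(o['time'],o['tool_pos'],o['ee_rot'],o['wrist_force'],o['width'])
s=snap("wrist");np.savez("w11.npz",**s);P=cloud(s)
m=(P[...,2]>.029)&(P[...,2]<.038)&(P[...,1]>-.16)&(P[...,1]<-.10)&(P[...,0]>.46)&(P[...,0]<.54)
q=P[m];r=cv2.minAreaRect(q[:,:2].astype(np.float32)*1e3);print("butt x min",np.sort(q[:,0])[:20].mean(),r,"expected butt",fx(-.065,-.105))
# knife B
S=snap("side");Q=cloud(S)
m=(Q[...,2]>.0095)&(Q[...,2]<.03)&(Q[...,1]>-.43)&(Q[...,1]<-.24)&(Q[...,0]>.35)&(Q[...,0]<.68)
k,l,st,_=cv2.connectedComponentsWithStats(m.astype(np.uint8))
for i in range(1,k):
    if st[i,4]>100: print('fresh',cv2.minAreaRect(Q[l==i][:,:2].astype(np.float32)*1e3))
g=np.array([.6048,-.3268])-.027*np.array([np.cos(1.519),np.sin(1.519)]);print(g,rel([*g,.12],1.519))
E
```

```text
33.15 [ 0.52382435 -0.12778099  0.08445634] [ 3.14081095e+00 -2.09241657e-03  7.97908840e-02] [-0.02440489 -0.37665661  0.58084158] 0.05159484131772541
butt x min 0.4973145097259792 ((518.6332397460938, -128.4063720703125), (44.44214630126953, 27.8627986907959), 3.7985477447509766) expected butt [ 0.4964891  -0.12980218]
fresh ((605.6876220703125, -327.05670166015625), (112.29536437988281, 30.56961441040039), 87.33892822265625)
[ 0.60340212 -0.35376379] ([-0.1, 0.1, -82.5], [62.8, 232.2, -38.1])
```

Request:
{"method": "arm_command", "body": {
  "targets": [0,0,-8,6,25,-38,-0.1,0,0,-16,13,50,-38,-0.1,0,0,-24,20,75,-38,-0.1,0,0,-32,26,100,-38,-0.1,0,0,-40,33,125,-38,-0.1,0,0,-48,40,150,-38,-0.1,0,0,-56,46,175,-38,-0.1,0,0,-64,53,200,-38,-0.1,0,0,-72,60,225,-38,-0.1,0,0,-80,63,232,-38,-0.1,0,0,-82.5,63,232,-38,-0.1,0,0,-82.5,63,232,-38,-0.1,0,0,-82.5,63,232,-38,-0.1]
}}

```text
time: 34.55
tool_pos: [0.6038, -0.3534, 0.12]
ee_rot: [-3.139, -0.002, 1.519]
wrist_force: [0.1, 0.6, -0.1]
width: 0.0517
finger_force: 0.0
```

```bash
python3 - <<'E'
from h import *
o=robot.get_obs();print(o['time'],o['tool_pos'],o['ee_rot'])
s=snap("wrist");P=cloud(s)
m=(P[...,2]>.0095)&(P[...,2]<.03)&(P[...,1]>-.44)&(P[...,1]<-.22)&(P[...,0]>.35)&(P[...,0]<.66)
k,l,st,_=cv2.connectedComponentsWithStats(m.astype(np.uint8))
for i in range(1,k):
    if st[i,4]>200:
        r=cv2.minAreaRect(P[l==i][:,:2].astype(np.float32)*1e3);a=np.radians(r[2]);c=np.array(r[0])/1e3;print('fresh',r)
        if r[1][0]>100: g=c-.027*np.array([np.cos(a),np.sin(a)]);print(g,rel([*g,.005],a))
E
```

```text
34.55 [ 0.60376281 -0.35343581  0.11997724] [-3.13934460e+00 -1.58031563e-03  1.51852707e+00]
fresh ((605.0565185546875, -326.6309814453125), (109.6352310180664, 28.016332626342773), 86.58897399902344)
[ 0.60345006 -0.35358315] ([-0.1, -0.1, 0.4], [-0.3, -0.2, 115.5])
```

Request:
{"method": "arm_command", "body": {
  "targets": [0,0,0.4,0,0,40,-0.1,0,0,0.4,0,0,80,-0.1,0,0,0.4,0,0,105,-0.1,0,0,0.4,0,0,113,-0.1,0,0,0.4,0,0,115,-0.1,0,0,0.4,0,0,115,-0.1,0,0,0.4,0,0,115,1,0,0,0.4,0,0,115,1,0,0,0.4,0,0,115,1,0,0,0.4,0,0,115,1,0,0,0.4,0,0,115,1]
}}

```text
time: 35.7
tool_pos: [0.6046, -0.3543, 0.008]
ee_rot: [3.14, 0.001, 1.512]
wrist_force: [-1.0, -0.2, 4.1]
width: 0.0273
finger_force: 30.0
```

```bash
python3 - <<'E'
from h import *
o=robot.get_obs();print(o['time'],o['tool_pos'],o['ee_rot'],o['wrist_force'],o['width'],o['finger_force'])
p=fx(-.102,-.0303);print(p,rel([*p,.09],FY))
E
```

```text
35.7 [ 0.6046247  -0.35432996  0.00802982] [3.14039972e+00 9.44573092e-04 1.51246574e+00] [-0.98476612 -0.16771648  4.07863049] 0.027324405611138643 29.953507483005524
[ 0.45370934 -0.05825512] ([0.1, -0.0, 82.1], [286.7, -167.8, -82.4])
```

Request:
{"method": "arm_command", "body": {
  "targets": [0,0,0,0,0,-20,1,0,0,0,0,0,-50,1,0,0,0,0,0,-82,1,0,0,8,25,-15,-82,1,0,0,16,50,-30,-82,1,0,0,24,75,-45,-82,1,0,0,32,100,-60,-82,1,0,0,40,125,-75,-82,1,0,0,48,150,-90,-82,1,0,0,56,175,-105,-82,1,0,0,64,200,-120,-82,1,0,0,72,225,-135,-82,1,0,0,78,250,-150,-82,1,0,0,82,275,-160,-82,1,0,0,82,286.7,-167.8,-82,1,0,0,82,286.7,-167.8,-65,1,0,0,82,286.7,-167.8,-50,1,0,0,82,286.7,-167.8,-50,1,0,0,82,286.7,-167.8,-50,1]
}}

```text
time: 37.6
tool_pos: [0.4534, -0.0581, 0.0567]
ee_rot: [-3.141, 0.001, 0.082]
wrist_force: [0.2, -0.7, -0.7]
width: 0.0274
finger_force: 29.9
```

```bash
python3 - <<'E'
from h import *
o=robot.get_obs();print(o['time'],o['tool_pos'],o['ee_rot'],o['wrist_force'],o['width'],o['finger_force'])
s=snap("wrist");np.savez("w12.npz",**s);P=cloud(s)
c=s['color'][:360,120:520,::-1];cv2.imwrite("pics/w12.png",cv2.resize(c,None,fx=1.6,fy=1.6))
p=fx(-.102,-.0303);print(rel([*p,.025],FY))
m=(P[...,2]>.055)&(P[...,2]<.08)&(np.abs(P[...,1]+.055)<.03)&(P[...,0]>.48)&(P[...,0]<.57);q=P[m]
print(cv2.minAreaRect(q[:,:2].astype(np.float32)*1e3));print(np.polyfit(q[:,0],q[:,2],1),np.median(q[:,2]))
E
```

```text
37.6 [ 0.45335991 -0.05813855  0.0566627 ] [-3.14142358e+00  6.35350565e-04  8.18967656e-02] [ 0.24593978 -0.66831281 -0.67959535] 0.02739191414068973 29.948759973049164
([0.0, -0.0, 0.2], [-0.2, -0.0, 32.3])
((507.8125, -53.76322937011719), (57.82608413696289, 28.06162452697754), 4.969764232635498)
[-0.00250945  0.06673585] 0.0654654355428389
```

View pics/w12.png

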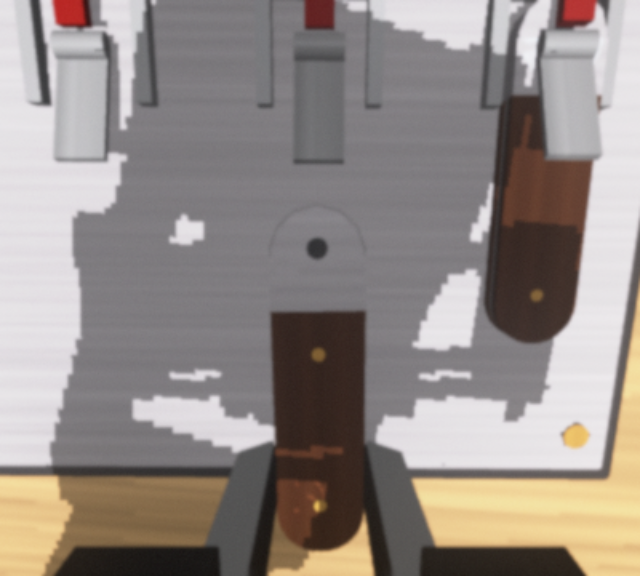

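Knife B (centre x≈318) lines up with lane 2's rails (264/372); lane 1's knife still sits under its arm.

Request:
{"method": "arm_command", "body": {
  "targets": [0,0,0,0,0,15,1,0,0,0,0,0,26,1,0,0,0,0,0,31,1,0,0,0,0,0,32,1,0,0,0,6,0,32,1,0,0,0,12,0,32,1,0,0,0,18,0,32,1,0,0,0,24,0,32,1,0,0,0,30,0,32,1,0,0,0,36,0,32,1,0,0,0,42,0,32,1,0,0,0,48,0,32,1,0,0,0,54,0,32,1,0,0,0,60,0,32,1,0,0,0,64,0,32,1,0,0,0,67,0,32,1,0,0,0,67,0,32,1]
}}

```text
time: 39.35
tool_pos: [0.5173, -0.0527, 0.0248]
ee_rot: [-3.141, 0.008, 0.082]
wrist_force: [-9.5, -0.5, 7.1]
width: 0.0279
finger_force: 30.0
```

Request:
{"method": "arm_command", "body": {
  "targets": [0,0,0,2,0,0,1,0,0,0,4,0,0,1,0,0,0,4,0,0,1]
}}

```text
time: 39.65
tool_pos: [0.5175, -0.0526, 0.0247]
ee_rot: [-3.141, 0.017, 0.082]
wrist_force: [-18.8, -1.0, 13.7]
width: 0.0277
finger_force: 30.0
```

```bash
python3 - <<'E'
from h import *
o=robot.get_obs();print(o['time'],o['tool_pos'],o['ee_rot'],o['wrist_force'],o['wrist_torque'],o['width'],o['finger_force'])
print("home tcp pred",fx(-.0377,-.0303))
s=snap("wrist");np.savez("w13.npz",**s)
c=s['color'][60:360,200:480,::-1];cv2.imwrite("pics/w13.png",cv2.resize(c,None,fx=1.9,fy=1.9,interpolation=cv2.INTER_CUBIC))
E
```

```text
39.65 [ 0.51745388 -0.052617    0.02471277] [-3.14114601  0.01704913  0.08204329] [-18.82262922  -0.9880832   13.72512428] [-0.26029922  3.62523468  0.10501054] 0.027709005597257745 30.01038283109665
home tcp pred [ 0.51780879 -0.0531807 ]
```

View pics/w13.png

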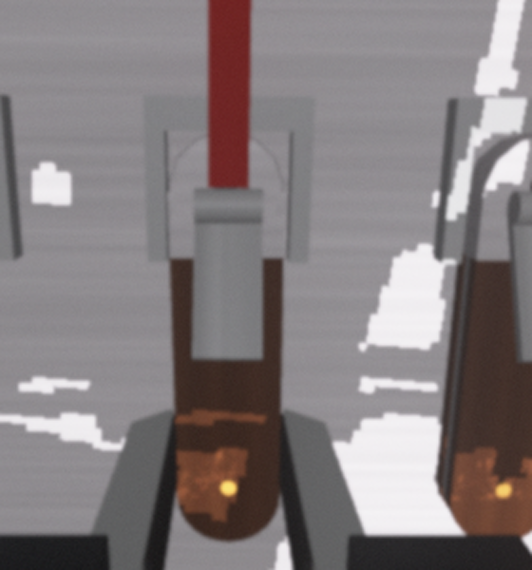

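Knife B is home, centred, and presses with 19 N without moving. I'll release, rise and check everything.

Request:
{"method": "arm_command", "body": {
  "targets": [0,0,0,-3,0,0,1,0,0,0,-6,0,0,1,0,0,0,-6,0,0,-0.1,0,0,0,-6,0,0,-0.1,0,0,0,-6,0,0,-0.1,0,0,0,-6,0,0,-0.1,0,0,0,-6,0,-30,-0.1,0,0,0,-6,0,-70,-0.1,0,0,0,-50,0,-110,-0.1,0,0,0,-80,0,-150,-0.1,0,0,0,-80,0,-180,-0.1,0,0,0,-80,0,-180,-0.1,0,0,0,-80,0,-180,-0.1,0,0,0,-80,0,-180,-0.1]
}}

```text
time: 41.1
tool_pos: [0.4441, -0.0585, 0.2031]
ee_rot: [-3.141, 0.003, 0.081]
wrist_force: [-0.1, 0.5, 0.0]
width: 0.0515
finger_force: 0.0
```

```bash
python3 - <<'E'
from h import *
o=robot.get_obs();print(o['time'],o['tool_pos'],o['wrist_force'],o['width'])
s=snap("wrist");P=cloud(s);save(s,"pics/w14.png")
for n,y in(("1",-.105),("2",-.03)):
    d=P[...,:2]-FC;c,q=np.cos(FY),np.sin(FY);X=d[...,0]*c+d[...,1]*q;Y=-d[...,0]*q+d[...,1]*c
    m=(P[...,2]>.029)&(P[...,2]<.037)&(np.abs(Y-y)<.022)&(X>-.09)&(X<-.01)
    pts=np.c_[X[m],Y[m]].astype(np.float32)*1e3;r=cv2.minAreaRect(pts);print(n,r,"butt x",np.sort(pts[:,0])[:15].mean(),"z",np.median(P[m][:,2]))
S=snap("scene");save(S,"pics/scene1.png")
E
```

```text
41.1 [ 0.44405896 -0.058451    0.20309642] [-0.07157978  0.50792009  0.00255929] 0.0514733671112309
1 ((-37.34770965576172, -105.5995101928711), (54.50467300415039, 28.84260368347168), 0.15492242574691772) butt x -64.06438 z 0.033885916355450685
2 ((-37.401390075683594, -30.35496711730957), (27.385520935058594, 54.61100769042969), 89.38327026367188) butt x -63.847694 z 0.03391349211378647
```

View pics/w14.png

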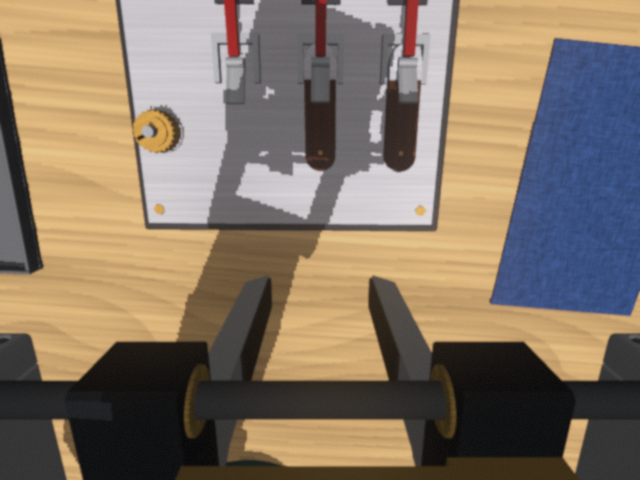

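The final view shows both plain knives home under arms 1 and 2, square, with butt ends level. The mat is empty and the nut untouched since tightening.

```bash
python3 -c "
from bench import robot
print(robot.close_job())"
```

```text
the job is handed in; nothing more can be done
None
```

The job is handed in (no verdict was returned): the nut is screwed down tight, both engraved knives lie flat in the grey tray, and both fresh knives are fully home under the arms of lanes 1 and 2; lane 3 is empty, as only two fresh knives were there.

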